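# Flag the empty medicine bay for reorder

## Robot

A 6-joint arm with a two-finger parallel gripper is mounted at the origin on the work surface. World frame = base frame: x ahead of the robot, y to its left, z up, the work surface at z = 0. Lengths are in m, angles in rad, forces in N, time in s.
With the tool pointing down it reaches from about 0.375 to 0.925 m from the base axis. Payload 5.7 kg.
Tool frame: the origin (TCP) lies midway between the tips of the shut fingers; the grasp point (between the pads) lies 19 mm behind it; x points along the fingers, y is the direction in which the jaws open and shut, and the axes are right-handed (so a half turn about x gives the same grasp; the last joint's range is limited). The gripper opens to 88 mm and grips with 3 to 60 N. Pads are 20 mm wide; open, the fingers measure 115 mm over their backs; the gripper's body (75 mm by 178 mm) begins 61 mm behind the grasp point.
Start: joints at [1.099, 0.359, 1.51, -0, 1.272, -0.115], TCP at [0.21, 0.562, 0.223] pointing down, gripper open.
Joint ranges: [-2.97, 2.97], [-1.01, 2.36], [0.21, 2.38], [-0.96, 4.11], [0.2, 2.71], [-2.98, 2.98]. Speed limits (rad/s): [2.39, 2.39, 3.14, 3.14, 3.14, 3.14].

## Interface

Orientations are given as a unit quaternion [w, x, y, z].
In Python, from bench import * gives the robot as it stands.
- The arm moves only by the tool send_rows, never from a script. Its argument "motion" is a list that holds one entry, the list of rows, each a list of 7 numbers: the opening, from -1 (shut) to 1 (fully open), so that 0 is half open, then the shift along the tool's x, y, z in cm, then the turn, a rotation vector about the tool's x, y, z in rad. A call has 1 to 5 rows; each row is the pose to reach, as a shift and turn from the pose commanded when the call began, along the tool's axes at that moment; what a row does not reach only later rows make up. A row lasts 1/12 s, in which the tool goes at most 41.7 mm and 7.16 degrees, less where a joint would pass 70% of its speed; a pose out of reach is approached as far as the arm can. A call with a gripper value outside its range is refused whole. The fingers move at their own pace and stop on an object; "newtons" is the grip in N (left out, the last holds). Time passes only in rows, so rows that repeat a pose let the fingers close. It gives the time, the measured TCP pose, the force and the opening at its end, in the units of the state.
- sense(): the state, without advancing time (a new reading comes with each control period).
- snapshot(name): name is "scene" or "top" or "wrist"; returns the picture (480x640x3 uint8, blue, green, red); there is no depth.
- get_calibration(name): a dict with "fx", "fy", "cx", "cy" (pixels), "D" ([k1, k2, p1, p2, k3] as OpenCV has them; the pictures are not rectified), "origin" and "rotation" of the camera in the world. Camera axes: x right, y down, z forward; pixel columns grow to the right and rows downward; lengths in m; the calibration is good to about 2 mm. A picture is of the moment at which its call begins: read the wrist's pose just before it. get_calibration takes no time and is no camera call; for the wrist camera it gives the pose at the moment of the call.
- sign_off(): hands the job in, once; it reports no verdict.
Trained networks look in the newest picture that a camera, given by its name, has taken for a name from the list of things; names that differ only in an ending like _2 or _b are one class to them, and where a whole thing is asked for, a point or a joint stands for the part that bears it (a point fixed in the world has none). Each returns a list of dicts, best first, with "p" (0 to 1); they miss things now and then, are a little off and sometimes report something else, mostly with a low value. They report only what shows in the picture. A call takes as long as a camera call.
- silhouettes(query, camera): "mask" (480x640 bool, what is visible of it) and "extent" ([left, top, right, bottom] in pixels, round what is visible of it).
The state is a dict: "clock": time; "joints": joint angles; "qd": joint speeds; "effort": joint torques, N m; "tcp_pos": TCP position; "ee_rot": TCP orientation; "ft_force": force on the tool from outside, world axes, zero at the start; "torque": the same for the moment, N m; "width": finger opening in m.
Only numpy, scipy, OpenCV 4.12 (cv2) and the standard library are available. Lean on these libraries where they do the work, as an engineer would, in place of code of your own. Each camera call takes 0.05 s, during which the arm holds its last target. There are 200 camera calls.

## Task

One of the three stock bays on the medicine store's counter has an empty tray. Slide the blue order grip in front of that empty bay all the way to the red end of its track, until it reaches the end stop, and let go of it. Leave the order grips of the two stocked bays where they are.

Things in the scene. Friction and masses are not known exactly. Their poses are not given: they have to be found in the camera images.
- grip_a (a point): Top centre of the EMPTY bay's order grip, the one to slide: an upright blue block, white line on top, 28 mm deep (x), 18 mm wide (y) and 45 mm tall, its top 61.5 mm above the counter. z is up, x points away from the robot to the bay's tray, y is the sliding direction towards the red end mark, to the robot's left. Its aluminium track, top 16 mm above the counter, lies along y; a green mark is at the other end.
- order_a (a joint): Position of the empty bay's grip along its track, in m: 0 at the green end stop, growing to 0.080 at the red end stop. Starts between 0 and 0.025. Slides with about 1.5 N of friction, no spring, stays where left. The end marks are 4 mm high. Behind each track, 52 mm from its centre line, begins an open plywood tray 120 x 140 mm, walls up to 40 mm above the counter.
- grip_b (a point): Top centre of the like order grip of the bay whose tray holds three white medicine cartons (50 x 38 mm, tops 93 mm above the counter). To be left where it is. The three fixed, identical bays stand side by side, 140 mm wide and about 255 mm apart, in any order, each set up to 100 mm nearer or farther and turned up to 0.15 rad.
- grip_c (a point): Top centre of the like order grip of the bay whose tray holds three brown syrup bottles (36 mm across, tops about 95 mm above the counter). To be left where it is.

How it is judged:
By the outcome, as a careful person would: the job done as asked, in the order asked, and still so for the second after the job is handed in, with the robot touching nothing.
It also fails if it takes over 24 s, if anything falls off the work surface, if the arm or the gripper's body presses on something with over 40 N, if the wrist force passes 120 N, or if a joint passes its speed limit or range.

## Working session

There is one attempt and no reset: what is moved stays moved. The work goes in short steps, Python scripts to look and compute and a tool call to move; the robot and the scene stay as the last step left them, time stands still between calls to the robot, and variables do not carry over. Pictures are saved under pics/ and viewed, on a budget of 10 in all, crops included, one or two more only if the job needs it, and the job is handed in when it is done.

Besides the shell and the picture viewer there is one more tool, called in YAML: its name, and indented under it one key for each argument. send_rows: Moves the arm, as the interface text tells. Its arguments: {"type":"object","properties":{"motion":{"type":"array","items":{"type":"array","items":{"type":"array","items":{"type":"number"}}}},"newtons":{"type":"number"}},"required":["motion"]}

```bash
mkdir -p pics
python3 - <<'E'
from bench import *
import cv2,numpy as np
for n in("top","scene"):
    im=snapshot(n);cv2.imwrite(f"pics/{n}0.png",im)
    c=get_calibration(n);print(n,{k:np.round(v,4).tolist() for k,v in c.items()})
    for q in("grip_a",):
        for d in silhouettes(q,n):print(q,round(d["p"],2),d["extent"])
s=sense();print(s["clock"],s["tcp_pos"],s["ee_rot"],s["width"])
E
```

```text
top {'fx': 565.907, 'fy': 565.907, 'cx': 316.5435, 'cy': 250.7151, 'D': [-0.1372, 0.0, 0.0, 0.0, 0.0], 'origin': [0.4297, -0.0173, 1.0236], 'rotation': [0.0234, -0.704, 0.709, -0.0351]}
grip_a 0.74 [306.3, 226.7, 316.7, 243.8]
grip_a 0.59 [442.6, 240.6, 461.3, 253.3]
grip_a 0.49 [160.9, 221.0, 174.0, 241.6]
scene {'fx': 592.3718, 'fy': 592.3718, 'cx': 318.0092, 'cy': 232.1457, 'D': [0.0121, 0.0, 0.0, 0.0, 0.0], 'origin': [1.1865, -0.2844, 0.5641], 'rotation': [-0.3735, 0.7316, 0.5063, -0.2626]}
grip_a 0.95 [325.6, 228.1, 343.9, 263.2]
grip_a 0.86 [149.8, 259.3, 169.1, 290.7]
grip_a 0.84 [473.1, 195.5, 495.3, 231.2]
0.2 [0.20936183 0.56183007 0.22208917] [ 0.6957508   0.1250698   0.69601667 -0.12589346] 0.08768003184180835
```

View pics/top0.png

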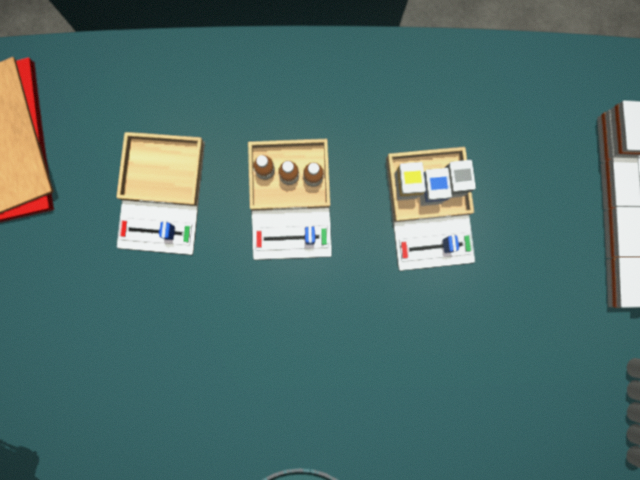

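View pics/scene0.png

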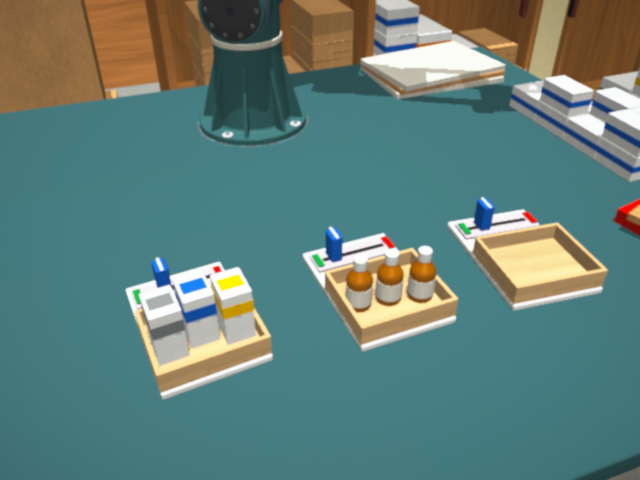

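```bash
cat > h.py <<'E'
from bench import *
import cv2,numpy as np
from scipy.spatial.transform import Rotation as R
def q2R(q): return R.from_quat([q[1],q[2],q[3],q[0]]).as_matrix()
def ray(c,uv):
    K=np.array([[c["fx"],0,c["cx"]],[0,c["fy"],c["cy"]],[0,0,1]])
    p=cv2.undistortPoints(np.array([[uv]],float),K,np.array(c["D"],float))[0,0]
    d=q2R(c["rotation"])@np.array([p[0],p[1],1]);return np.array(c["origin"],float),d/np.linalg.norm(d)
def onz(c,uv,z):
    o,d=ray(c,uv);return o+d*(z-o[2])/d[2]
def tri(rs):
    A=sum(np.eye(3)-np.outer(d,d) for o,d in rs);b=sum((np.eye(3)-np.outer(d,d))@o for o,d in rs)
    return np.linalg.solve(A,b)
def marks(im,box):
    # centroids of red, green in box
    x0,y0,x1,y1=box;h=cv2.cvtColor(im[y0:y1,x0:x1],cv2.COLOR_BGR2HSV);o=[]
    for lo,hi in(((0,130,80),(8,255,255)),((45,100,50),(80,255,255))):
        m=cv2.inRange(h,lo,hi)
        if hi[0]==8:m|=cv2.inRange(h,(172,130,80),(180,255,255))
        n,_,st,ce=cv2.connectedComponentsWithStats(m);k=1+np.argmax(st[1:,4]);o.append(ce[k]+[x0,y0])
    return o
def need(P,yaw):
    """shift(cm, tool axes), turn(rad about tool x) to bring TCP to P pointing down with tool y along +-(cos,sin)yaw"""
    s=sense();T=q2R(s["ee_rot"]);y=np.array([np.cos(yaw),np.sin(yaw),0])
    if y@T[:,1]<0:y=-y
    x=np.array([0,0,-1.]);G=np.c_[x,y,np.cross(x,y)]
    return np.round(T.T@(np.array(P)-s["tcp_pos"])*100,2),np.round(R.from_matrix(T.T@G).as_rotvec(),3)
E
python3 - <<'E'
from h import *
t=cv2.imread("pics/top0.png");s=cv2.imread("pics/scene0.png")
ct,cs=get_calibration("top"),get_calibration("scene")
mt=marks(t,(110,200,200,255));ms=marks(s,(448,205,545,245));print(mt,ms)
for c,m in((ct,mt),(cs,ms)):print([onz(c,u,.004).round(4) for u in m])
g=[]
silh=None
for n,c,bx in(("top",ct,(140,190)),("scene",cs,(465,500))):
    snapshot(n)
    for d in silhouettes("grip_a",n):
        e=d["extent"]
        if bx[0]<e[0]<bx[1]:
            v,u=np.nonzero(d["mask"]);print(n,d["p"],e,u.mean(),v.mean());g.append(ray(c,(u.mean(),v.mean())));break
P=tri(g);print("grip",P)
r,gr=onz(ct,mt[0],.004),onz(ct,mt[1],.004);yaw=np.arctan2(*(r-gr)[1::-1]);print("yaw",yaw,np.linalg.norm(r-gr))
print(need([P[0],P[1],.13],yaw),sense()["clock"])
E
```

```text
[array([123.18032787, 228.19672131]), array([186.1147541 , 233.81967213])] [array([529.76470588, 216.79411765]), array([464.47540984, 228.09836066])]
[array([0.5579, 0.3199, 0.004 ]), array([0.5465, 0.2025, 0.004 ])]
[array([0.5394, 0.3315, 0.004 ]), array([0.5288, 0.2123, 0.004 ])]
scene 0.85 [472.1, 199.4, 496.0, 232.8] 484.0691056910569 214.85772357723576
grip [ 1.3972559  -0.45438871  0.73784885]
yaw 1.4742614970613916 0.11793824879025432
(array([  9.26, -53.76, 146.8 ]), array([-0.26, -0.  ,  0.  ])) 0.4
```

Run:
```python
from h import *
ct,cs=get_calibration("top"),get_calibration("scene")
t=cv2.imread("pics/top0.png");s=cv2.imread("pics/scene0.png")
mt=marks(t,(110,200,200,255));ms=marks(s,(448,205,545,245))
M=[]
for a,b in zip(mt,ms):
    rs=[ray(ct,a),ray(cs,b)];P=tri(rs);M.append(P)
    print(P.round(4),[np.linalg.norm(np.cross(P-o,d)).round(4) for o,d in rs])
snapshot("top");L=silhouettes("grip_a","top");print([(d["p"],d["extent"]) for d in L])
# blue mask
def blue(im,b):
    h=cv2.cvtColor(im[b[1]:b[3],b[0]:b[2]],cv2.COLOR_BGR2HSV);m=cv2.inRange(h,(105,120,50),(125,255,255))
    v,u=np.nonzero(m);return np.array([u.mean()+b[0],v.mean()+b[1]]),(u.min()+b[0],u.max()+b[0],v.min()+b[1],v.max()+b[1])
a=blue(t,(150,210,180,250));b=blue(s,(468,195,500,235));print(a,b)
rs=[ray(ct,a[0]),ray(cs,b[0])];P=tri(rs);print("grip",P,[np.linalg.norm(np.cross(P-o,d)).round(4) for o,d in rs])
yaw=np.arctan2(*(M[0]-M[1])[1::-1]);print(yaw,np.linalg.norm(M[0]-M[1]))
```

```text
[0.5561 0.3152 0.0185] [np.float64(0.0002), np.float64(0.0002)]
[0.545  0.1997 0.0179] [np.float64(0.0003), np.float64(0.0003)]
[(0.69, [444.4, 239.7, 457.7, 253.2]), (0.68, [304.8, 224.3, 316.2, 244.1])]
(array([167.1884058, 230.9057971]), (np.int64(158), np.int64(173), np.int64(223), np.int64(238))) (array([483.43735225, 214.60520095]), (np.int64(475), np.int64(494), np.int64(198), np.int64(229)))
grip [0.5480989  0.22908457 0.03857391] [np.float64(0.0002), np.float64(0.0002)]
1.4749743951669434 0.11603602470068872
```

Run:
```python
from h import *
print(need([.548,.229,.13],1.475),sense()["clock"])
```

```text
(array([  9.26, -19.4 ,  43.35]), array([-0.261, -0.   ,  0.   ])) 0.5
```

send_rows:
  motion:
    - [[1,9.3,-19.4,43.3,-0.26,0,0],[1,9.3,-19.4,43.3,-0.26,0,0],[1,9.3,-19.4,43.3,-0.26,0,0],[1,9.3,-19.4,43.3,-0.26,0,0],[1,9.3,-19.4,43.3,-0.26,0,0]]
  newtons: 15

```text
clock: 0.92
tcp_pos: [0.3532, 0.4205, 0.1833]
ee_rot: [0.706, 0.034, 0.706, -0.034]
ft_force: [1.1, 0.5, 0.1]
width: 0.0879
```

Run:
```python
from h import *
print(need([.548,.229,.13],1.475),sense()["clock"],sense()["tcp_pos"])
```

```text
(array([  5.33, -17.2 ,  21.22]), array([-0.,  0., -0.])) 0.9167 [0.35324341 0.42052427 0.18327112]
```

send_rows:
  motion:
    - [[1,5.3,-17.2,21.2,0,0,0],[1,5.3,-17.2,21.2,0,0,0],[1,5.3,-17.2,21.2,0,0,0],[1,5.3,-17.2,21.2,0,0,0],[1,5.3,-17.2,21.2,0,0,0]]

```text
clock: 1.33
tcp_pos: [0.4992, 0.2765, 0.1435]
ee_rot: [0.706, 0.034, 0.706, -0.034]
ft_force: [0.6, 0.9, 0.5]
width: 0.0878
```

Run:
```python
from h import *
print(need([.548,.229,.13],1.475),sense()["clock"],sense()["tcp_pos"])
```

```text
(array([ 1.35, -4.26,  5.32]), array([-0.001,  0.   , -0.   ])) 1.3333 [0.49920269 0.27650584 0.14353636]
```

send_rows:
  motion:
    - [[1,1.3,-4.3,5.3,0,0,0],[1,1.3,-4.3,5.3,0,0,0],[1,1.3,-4.3,5.3,0,0,0]]

```text
clock: 1.58
tcp_pos: [0.5506, 0.2262, 0.1298]
ee_rot: [0.707, 0.035, 0.706, -0.036]
ft_force: [0.8, 0.0, 0.1]
width: 0.088
```

Run:
```python
from h import *
c=get_calibration("wrist");im=snapshot("wrist");cv2.imwrite("pics/w1.png",im)
L=silhouettes("grip_a","wrist")
for d in L:
    v,u=np.nonzero(d["mask"]);uv=(u.mean(),v.mean());print(d["p"],d["extent"],uv,onz(c,uv,.0615).round(4),onz(c,uv,.039).round(4))
s=sense();print(s["clock"],s["tcp_pos"],c["origin"],need([.548,.229,.034],1.475))
```

```text
0.81 [311.1, 214.8, 346.4, 280.2] (np.float64(328.5402644230769), np.float64(244.57872596153845)) [0.542  0.2306 0.0615] [0.5491 0.2302 0.039 ]
0.76 [3.1, 241.9, 12.7, 275.2] (np.float64(3.937956204379562), np.float64(260.9160583941606)) [0.5319 0.024  0.0615] [0.538  0.0033 0.039 ]
1.6833 [0.54682062 0.22938229 0.13033395] [0.46941851 0.23481635 0.29089053] (array([ 9.63, -0.03,  0.13]), array([-0.004, -0.001,  0.   ]))
```

View pics/w1.png

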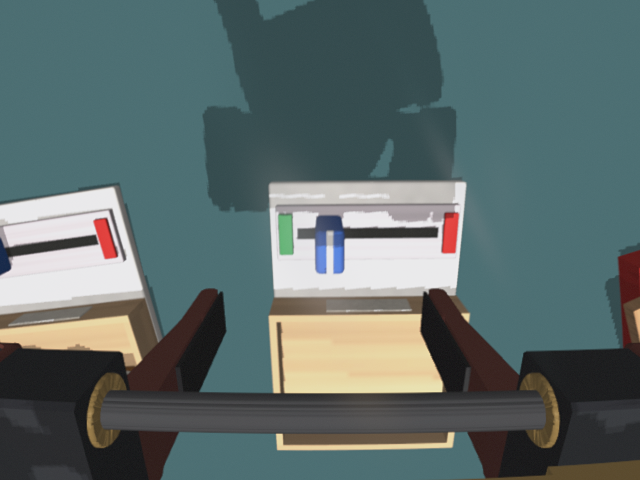

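The wrist picture shows the blue grip at (329,245), between green (286,234) and red (450,233), with the empty tray behind it. It matches the triangulated position within about 1 mm, so I'm descending.

send_rows:
  motion:
    - [[1,3,0,0.1,0,0,0],[1,6,0,0.1,0,0,0],[1,8.5,0,0.1,0,0,0],[1,9.6,0,0.1,0,0,0],[1,9.6,0,0.1,0,0,0]]

```text
clock: 2.1
tcp_pos: [0.5444, 0.2306, 0.0325]
ee_rot: [0.705, 0.033, 0.708, -0.034]
ft_force: [-0.1, 0.6, -0.1]
width: 0.0879
```

send_rows:
  motion:
    - [[-1,0,0,0,0,0,0],[-1,0,0,0,0,0,0],[-1,0,0,0,0,0,0],[-1,0,0,0,0,0,0],[-1,0,0,0,0,0,0]]
  newtons: 15

```text
clock: 2.52
tcp_pos: [0.5483, 0.2303, 0.0359]
ee_rot: [0.707, 0.034, 0.706, -0.034]
ft_force: [-0.7, 0.0, 0.4]
width: 0.0579
```

send_rows:
  motion:
    - [[-1,0,0,0,0,0,0],[-1,0,0,0,0,0,0],[-1,0,0,0,0,0,0],[-1,0,0,0,0,0,0]]

```text
clock: 2.85
tcp_pos: [0.5475, 0.23, 0.0347]
ee_rot: [0.706, 0.034, 0.706, -0.034]
ft_force: [0.2, 0.2, 0.1]
width: 0.0313
```

send_rows:
  motion:
    - [[-1,0,0,0,0,0,0],[-1,0,0,0,0,0,0],[-1,0,0,0,0,0,0],[-1,0,0,0,0,0,0],[-1,0,0,0,0,0,0]]

```text
clock: 3.27
tcp_pos: [0.5474, 0.2301, 0.0346]
ee_rot: [0.706, 0.034, 0.706, -0.034]
ft_force: [-0.3, 0.1, -0.4]
width: 0.0176
```

Run:
```python
from h import *
s=sense();p=s["tcp_pos"]
d=np.array([np.cos(1.475),np.sin(1.475),0]);print(s["width"],s["ft_force"],p,need(p+.068*d,1.475))
```

```text
0.017550748514325584 [-0.26696187  0.05751292 -0.37449205] [0.54743548 0.23008487 0.03460981] (array([-0.  ,  6.8 , -0.01]), array([-0.001, -0.   ,  0.   ]))
```

Gripped (18 mm). Now I'll slide along tool +y, slowing near the end.

send_rows:
  motion:
    - [[-1,0,1.2,0,0,0,0],[-1,0,2.4,0,0,0,0],[-1,0,3.6,0,0,0,0],[-1,0,4.8,0,0,0,0],[-1,0,5.6,0,0,0,0]]

```text
clock: 3.68
tcp_pos: [0.5528, 0.2879, 0.0346]
ee_rot: [0.706, 0.034, 0.706, -0.034]
ft_force: [-1.9, -1.9, 1.7]
width: 0.018
```

send_rows:
  motion:
    - [[-1,0,0.3,0,0,0,0],[-1,0,0.6,0,0,0,0],[-1,0,0.8,0,0,0,0],[-1,0,1.0,0,0,0,0],[-1,0,1.0,0,0,0,0]]

```text
clock: 4.1
tcp_pos: [0.5535, 0.2959, 0.0346]
ee_rot: [0.706, 0.034, 0.707, -0.034]
ft_force: [-2.4, 0.7, 1.4]
width: 0.0181
```

send_rows:
  motion:
    - [[-1,0,0.1,0,0,0,0],[-1,0,0.2,0,0,0,0],[-1,0,0.2,0,0,0,0],[-1,0,0.2,0,0,0,0]]

```text
clock: 4.43
tcp_pos: [0.5537, 0.2975, 0.0346]
ee_rot: [0.706, 0.034, 0.707, -0.034]
ft_force: [-3.4, -0.9, 2.4]
width: 0.0177
```

send_rows:
  motion:
    - [[-1,0,0.1,0,0,0,0],[-1,0,0.2,0,0,0,0],[-1,0,0.2,0,0,0,0],[-1,0,0.2,0,0,0,0]]

```text
clock: 4.77
tcp_pos: [0.5537, 0.2978, 0.0346]
ee_rot: [0.706, 0.033, 0.707, -0.035]
ft_force: [-3.0, -7.4, 4.3]
width: 0.0179
```

send_rows:
  motion:
    - [[-1,0,0.1,0,0,0,0],[-1,0,0.2,0,0,0,0],[-1,0,0.2,0,0,0,0],[-1,0,0.2,0,0,0,0]]

```text
clock: 5.1
tcp_pos: [0.5536, 0.298, 0.0346]
ee_rot: [0.706, 0.032, 0.707, -0.036]
ft_force: [-3.5, -14.5, 6.8]
width: 0.018
```

The stop is reached: motion stalled and the force rose to 14.5 N. Now releasing.

send_rows:
  motion:
    - [[0.3,0,0,0,0,0,0],[0.3,0,0,0,0,0,0],[0.3,0,0,0,0,0,0],[0.3,0,0,0,0,0,0],[0.3,0,0,0,0,0,0]]

```text
clock: 5.52
tcp_pos: [0.5551, 0.3023, 0.0348]
ee_rot: [0.707, 0.034, 0.706, -0.034]
ft_force: [-1.1, 0.5, 0.5]
width: 0.0477
```

send_rows:
  motion:
    - [[0.3,0,0,0,0,0,0],[0.3,0,0,0,0,0,0]]

```text
clock: 5.68
tcp_pos: [0.5546, 0.302, 0.0347]
ee_rot: [0.706, 0.034, 0.706, -0.034]
ft_force: [0.2, 0.6, 0.3]
width: 0.0568
```

send_rows:
  motion:
    - [[0.3,-3,0,0,0,0,0],[0.3,-7,0,0,0,0,0],[0.3,-11,0,-1,0,0,0],[0.3,-13,0,-4,0,0,0],[0.3,-14,0,-8,0,0,0]]

```text
clock: 6.1
tcp_pos: [0.479, 0.3109, 0.1788]
ee_rot: [0.709, 0.036, 0.703, -0.033]
ft_force: [0.1, 0.8, 1.1]
width: 0.0572
```

send_rows:
  motion:
    - [[0.3,0,0,-1,0,0,0],[0.3,0,0,-1,0,0,0]]

```text
clock: 6.27
tcp_pos: [0.462, 0.3107, 0.1755]
ee_rot: [0.706, 0.034, 0.707, -0.033]
ft_force: [0.2, 0.3, -0.4]
width: 0.0572
```

Run:
```python
from h import *
s0=cv2.imread("pics/scene0.png")
s=snapshot("scene");w=snapshot("wrist")
cv2.imwrite("pics/end.png",cv2.resize(np.hstack([s,w]),(800,300)))
cv2.imwrite("pics/scene1.png",cv2.resize(s[180:300,120:560],(800,218),interpolation=cv2.INTER_CUBIC))
for im in(s0,s):
    for b in((140,255,175,285),(320,222,350,258),(468,190,540,235)):
        h=cv2.cvtColor(im[b[1]:b[3],b[0]:b[2]],cv2.COLOR_BGR2HSV);v,u=np.nonzero(cv2.inRange(h,(105,120,50),(125,255,255)));print(u.mean()+b[0],v.mean()+b[1],len(u))
cs=get_calibration("scene")
E=[u.mean()+b[0],v.mean()+b[1]]
p=onz(cs,E,.039);M=np.array([.5561,.3152]);print(p,"dist to red mark",np.linalg.norm(p[:2]-M));st=sense();print(st["clock"],st["tcp_pos"],st["ft_force"],st["qd"].round(3) if hasattr(st["qd"],"round") else st["qd"])
```

```text
160.82565789473685 272.6776315789474 304
333.3852242744063 244.09762532981532 379
483.4373522458629 214.60520094562648 423
160.79276315789474 272.6644736842105 304
333.39473684210526 244.0842105263158 380
521.8597701149425 208.11954022988505 435
[0.5546707  0.29653561 0.039     ] dist to red mark 0.018719033245243537
6.3667 [0.46530193 0.31065506 0.17461092] [-0.42278518 -0.03284182  0.72430836] [-0.014  0.027 -0.025 -0.004 -0.004 -0.001]
```

View pics/end.png

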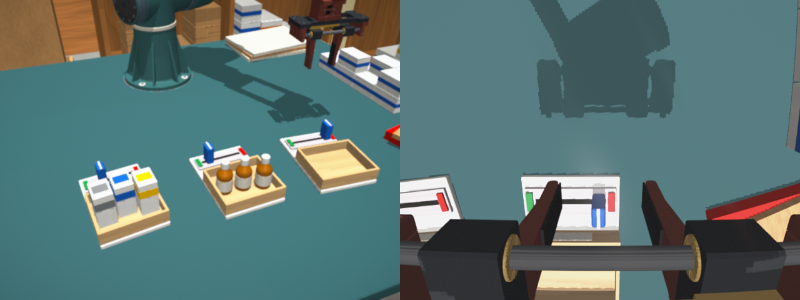

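The picture shows the empty bay's grip at the red end and the gripper clear. The other two grips are unmoved, with pixel centroids within 0.1 px of the start.

```bash
python3 -c "
from bench import *
print(sign_off())"
```

```text
the job is handed in; nothing more can be done
None
```

I slid the empty bay's blue grip (the leftmost bay, on the +y side) about 68 mm to the red end stop. There I let go, lifted the gripper clear and handed the job in at about 6.4 s.

- **End stop:** the motion stalled and the push force rose to 14.5 N. That is well below the limits.
- **Final position:** the scene camera put the grip's centre 18.7 mm from the red mark's centre. About 18 mm is expected at the stop, so the difference is within measuring error.
- **Other grips:** the grips of the two stocked bays had not moved, agreeing within 0.1 px with the first picture.
- **Early disagreement:** the top and scene views first disagreed by about 2 cm on the marks because I assumed they were 4 mm above the counter. Triangulating put them at about 18 mm, on top of the track, and the wrist camera then agreed within about 1 mm.
- **Detector misses:** the network twice missed this grip in the top view, so I used colour segmentation there instead.

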